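# Load a capsule and clamp it home

## Robot

A 6-joint arm with a two-finger parallel gripper is mounted at the origin on a cart in front of the work surface, level with it; the furniture and walls round the work are solid. World frame = base frame: x ahead of the robot, y to its left, z up, the work surface at z = 0. Lengths are in m, angles in rad, forces in N, time in s.
With the tool pointing down it reaches from about 0.25 to 0.775 m from the base axis. Payload 4 kg.
Tool frame: the origin (TCP) lies midway between the tips of the shut fingers; the grasp point (between the pads) lies 19 mm behind it (bot.grip_point_offset is the distance from the TCP to the grasp point, in m); z points along the fingers, y is the line along which they close (so a half turn about z gives the same grasp; the last joint's range is limited). The gripper opens to 85 mm and grips with 20 to 120 N. Pads are 22 mm wide; open, the fingers measure 114 mm over their backs; the gripper's body (76 mm by 85 mm) begins 54 mm behind the grasp point. The pads swing forward as they close: fully open they stand 13 mm farther back than shut.
Start: joints at [1.118, 0.087, 1.371, -0, 1.684, -0.103], TCP at [0.188, 0.517, 0.231] pointing down, gripper open.
Joint ranges: [-3.1, 3.1], [-0.76, 2.03], [0.27, 2.55], [-1.08, 4.22], [0.17, 2.65], [-2.57, 2.57]. Speed limits (rad/s): [2.79, 2.79, 3.14, 3.14, 3.14, 3.14].

## Interface

Orientations are given as a rotation vector (axis times angle).
In Python, from rig import bot gives the robot as it stands. The module is installed in compiled form; this text tells all that it offers.
- The arm moves only by the tool servo_tool, never from a script. Its argument "targets" is a list of rows, each a list of 6 numbers: the shift along the tool's x, y, z in units of 40 mm (1.0 is 40 mm), then the turn, a rotation vector about the tool's x, y, z in units of 5 degrees (1.0 is 5 degrees). In form: [[x, y, z, rx, ry, rz], ...]. A call has exactly 10 rows; each row shifts and turns the commanded pose from where the row before left it, along the tool's axes as they then stand; what a row does not reach is not made up. A row lasts 1/12 s, in which the tool goes at most 41.7 mm and 7.16 degrees, less where a joint would pass 70% of its speed; a pose out of reach is approached as far as the arm can. A call is refused whole if a number of a shift passes 1 or a number of a turn 1, either way. A call with a gripper value outside its range is refused whole. "hand" is the opening, from -1 (shut) to 1 (fully open), set as the call begins (left out, the last holds). The fingers move at their own pace and stop on an object; "grip_force" is the grip in N (left out, the last holds). Time passes only in rows, so rows that do not move let the fingers close, or fill a call up. It gives the time, the measured TCP pose, the force, the opening and the grip force at its end, in the units of the state.
- bot.observe(): the state, without advancing time (a new reading comes with each control period).
- bot.get_image(name): name is "scene" or "top"; returns a dict with "color" (400x640x3 uint8, red, green, blue), "K" (3x3 intrinsics, pixels), "R" (3x3) and "t" (3): a world point X has camera coordinates R X + t. Camera axes: x right, y down, z forward; pixel columns grow to the right and rows downward; lengths in m; the calibration is good to about 2 mm. A picture is of the moment at which its call begins. There is no depth.
- bot.job_done(): hands the job in; it is judged then, once.
The state is a dict: "t": time; "q": joint angles; "dq": joint speeds; "effort": joint torques, N m; "eef_pos": TCP position; "tcp_rot": TCP orientation; "wrist_force": force on the tool from outside, world axes, zero at the start; "moment": the same for the moment, N m; "grip_width": finger opening in m; "gripper_force": force on a finger pad.
Only numpy, scipy, OpenCV 4.12 (cv2) and the standard library are available. Lean on these libraries where they do the work, as an engineer would, in place of code of your own. Each camera call takes 0.05 s, during which the arm holds its last target. There are 200 camera calls.

## Task

Stand the orange-capped coffee capsule, cap up, in the round cradle of the capsule machine, then swing the machine's lever all the way down so that it presses the capsule home, and let go. The lever should stay fully closed with the capsule under it. Leave the blue-capped capsule where it stands.

Things in the scene. Friction and masses are not known exactly. Their poses are not given: they have to be found in the camera images.
- capsule_orange: Refillable coffee capsule with an orange cap, 45 mm tall, 50 g, standing upright on the worktop. Tapered metal cup: 34 mm diameter at the bottom, 40 mm at height 30 mm; above it the round cap, 50 mm diameter, from height 30 to 45 mm (grip it by the cap). Origin: centre of the underside; z up through the cap.
- capsule_blue: Same capsule with a blue cap; it stays where it is. Origin: centre of the underside.
- machine: Low black capsule machine, fixed to the worktop, 245 x 104 mm base whose top lies at 21 mm, with a square block (70 x 70 mm, top at 62 mm) holding the round cradle, and behind it a pump housing (62 x 88 mm, top at 71 mm). Origin: on the worktop under the base. Its x axis runs from the cradle (x = -10 mm) to the lever's hinge (x = +75 mm, 80 mm high) and the pump housing (x = 77 to 139 mm); the base reaches from x = -100 to +145 mm; its y axis is parallel to the hinge.
- cradle_mouth (a point): Centre of the cradle's round mouth, 62 mm above the worktop; the mouth is 43 mm in diameter, in the top of the block. Inside, 21 mm below the mouth, is a sprung seat, which gives up to 9 mm downward (1.2 N to start, 3 N at 8 mm). A capsule resting on it stands with the underside of its cap 9 mm above the block; when home it is 8 mm lower.
- clamp_bar (a point): Middle of the lever's orange cross bar (14 mm diameter, 82 mm long, parallel to the hinge), the lever's handle. The bar joins the ends of two side rails whose inner faces are 65 mm apart, so between them it is free all round. It lies 155 mm from the hinge and, in the closed lever, 6 mm above it (86 mm above the worktop).
- clamp_hinge (a point): Point on the lever's hinge axis midway between the rails, 80 mm above the worktop. The axis is the machine's y axis.
- clamp (a joint): Angle of the U-shaped lever: 0 = fully closed (horizontal, bar on the cradle side, at its stop), pi/2 = upright, 2.0 = leaning back, away from the cradle. It stays where it is left (friction 0.4 N m, about 3 N at the bar); pushing the capsule home takes 2 N more. A domed presser, 28 mm in diameter, hangs from a 22 mm wide crosspiece between the rails, 85 mm from the hinge, and meets the middle of the cap when the lever closes.

How it is judged:
On the way:
1. the orange capsule stands upright in the cradle, within 6 mm of its axis and at least 15 mm deep, with the lever still open by more than 0.6 rad (horizontal distance between capsule_orange and cradle_mouth below 0.006 m and z of capsule_orange in the frame of cradle_mouth below -0.015 m and angle between capsule_orange's own z axis and vertical below 0.2 rad and value of joint clamp above 0.6 rad), for 0.2 s.
At the end, for the whole second after the job is handed in: The lever is closed to within 0.04 rad of its stop and stays so; the orange capsule is upright under it in the cradle (within 6 mm of the axis, tilted less than 0.2 rad, its underside more than 25 mm below the mouth) and at rest; the blue capsule stands within 30 mm of where it was (value of joint clamp below 0.04 rad and horizontal distance between capsule_orange and cradle_mouth below 0.006 m and z of capsule_orange in the frame of cradle_mouth below -0.025 m and angle between capsule_orange's own z axis and vertical below 0.2 rad and linear speed of capsule_orange below 0.02 m/s and distance of capsule_blue from where it was at the start of the episode below 0.03 m); the robot touches nothing.
It fails at once if the blue capsule is shifted by 30 mm or more, or tipped over (distance of capsule_blue from where it was at the start of the episode above 0.03 m or angle between capsule_blue's own z axis and vertical above 0.5 rad).
It also fails if it takes over 64 s, if anything falls off the work surface, if the arm or the gripper's body presses on something with over 40 N, if the wrist force passes 120 N, or if a joint passes its speed limit or range.

## Working session

There is one attempt and no reset: what is moved stays moved. The work goes in short steps, Python scripts to look and compute and a tool call to move; the robot and the scene stay as the last step left them, time stands still between calls to the robot, and variables do not carry over. Pictures are saved under pics/ and viewed, at most 10 in all, crops included, and the job is handed in when it is done.

Besides the shell and the picture viewer there is one more tool, called as a command line: name --pt "numbers of a row" for each row, then --argument value for the rest. servo_tool: Moves the arm, as the interface text tells. Its arguments: {"type":"object","properties":{"targets":{"type":"array","items":{"type":"array","items":{"type":"number"}}},"hand":{"type":"number"},"grip_force":{"type":"number"}},"required":["targets"]}

```bash
mkdir -p pics; python3 - <<'E'
from rig import bot
import cv2,numpy as np
o=bot.observe(); print({k:np.round(v,3).tolist() for k,v in o.items()}, bot.grip_point_offset)
for n in("scene","top"):
    i=bot.get_image(n); cv2.imwrite(f"pics/{n}0.png",i["color"][:,:,::-1]); np.savez(f"pics/{n}0.npz",**i); print(n,i["K"].tolist(),(-i["R"].T@i["t"]).round(3),i["R"].round(3).tolist())
E
```

```text
{'t': 0.0, 'q': [1.118, 0.088, 1.372, 0.0, 1.684, -0.103], 'dq': [-0.001, -0.0, 0.0, -0.002, -0.001, -0.002], 'effort': [-0.0, -35.187, -31.327, -0.0, 0.011, 0.0], 'eef_pos': [0.188, 0.516, 0.23], 'tcp_rot': [-0.547, -3.093, 0.003], 'wrist_force': [-0.214, -0.374, 0.004], 'moment': [-0.057, 0.032, 0.009], 'gripper_force': 0.0, 'grip_width': 0.085} 0.0187
scene [[424.89347886647124, 0.0, 318.1447171768798], [0.0, 424.89347886647124, 196.0949632276112], [0.0, 0.0, 1.0]] [-0.107 -0.649  0.692] [[0.771, -0.637, 0.001], [-0.34, -0.413, -0.845], [0.539, 0.651, -0.535]]
top [[481.2162228803825, 0.0, 315.14900581018065], [0.0, 481.2162228803825, 193.32113705831597], [0.0, 0.0, 1.0]] [0.353 0.05  1.134] [[-0.021, -1.0, -0.004], [-0.993, 0.022, -0.117], [0.117, 0.002, -0.993]]
```

View pics/scene0.png

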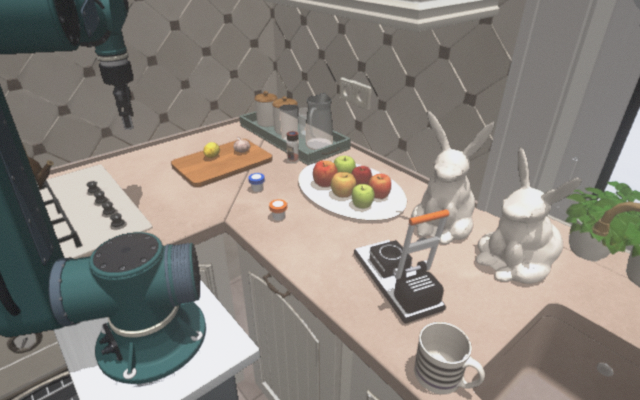

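View pics/top0.png

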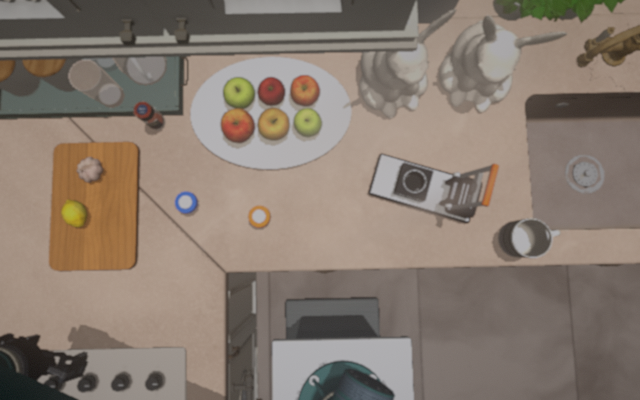

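The scene shows the orange capsule near (278,206) and the blue one near (257,179), with the lever upright and its bar near (430,216). In the top view they are at (259,216) and (186,203), the cradle is near (413,181) and the bar near (489,185). Next I'll zoom in on the machine and measure by masks.

```bash
cat > h.py <<'E'
import numpy as np,cv2
def ray(im,uv,z):
    d=im["R"].T@np.linalg.solve(im["K"],[uv[0],uv[1],1]); c=-im["R"].T@im["t"]
    return c+d*(z-c[2])/d[2]
def proj(im,X):
    p=im["K"]@(im["R"]@np.array(X)+im["t"]); return p[:2]/p[2]
def tri(a,ua,b,ub):
    P=[i["K"]@np.c_[i["R"],i["t"]] for i in(a,b)]
    X=cv2.triangulatePoints(P[0],P[1],np.array(ua,float).reshape(2,1),np.array(ub,float).reshape(2,1)).ravel(); return X[:3]/X[3]
def blobs(im,lo,hi,amin=30):
    h=cv2.cvtColor(im["color"],cv2.COLOR_RGB2HSV); m=cv2.inRange(h,lo,hi)
    n,l,s,c=cv2.connectedComponentsWithStats(m); return [(c[i].round(1).tolist(),s[i].tolist()) for i in range(1,n) if s[i][4]>amin]
OR=((3,150,90),(16,255,255)); BL=((105,120,60),(130,255,255))
E
python3 - <<'E'
from h import *
for n in("scene","top"):
    im=np.load(f"pics/{n}0.npz")
    for nm,c in(("or",OR),("bl",BL)):
        print(n,nm,[b for b in blobs(im,*c)])
im=np.load("pics/top0.npz")
c=im["color"][140:235,355:510,::-1]; cv2.imwrite("pics/crop1.png",cv2.resize(c,None,fx=5,fy=5,interpolation=cv2.INTER_CUBIC))
im=np.load("pics/scene0.npz")
c=im["color"][200:320,345:465,::-1]; cv2.imwrite("pics/crop2.png",cv2.resize(c,None,fx=5,fy=5,interpolation=cv2.INTER_CUBIC))
E
```

```text
scene or [([277.3, 206.0], [270, 202, 16, 7, 37]), ([430.0, 216.0], [411, 210, 37, 13, 171])]
scene bl [([256.5, 178.4], [249, 174, 15, 7, 31])]
top or [([299.9, 81.0], [293, 77, 16, 11, 86]), ([265.5, 82.0], [261, 79, 11, 7, 33]), ([234.7, 126.0], [223, 115, 26, 20, 277]), ([84.8, 149.5], [77, 144, 17, 13, 69]), ([98.8, 204.9], [60, 148, 66, 106, 2448]), ([493.8, 169.7], [491, 165, 7, 12, 48]), ([486.9, 197.1], [483, 188, 9, 17, 79])]
top bl [([186.3, 202.6], [176, 193, 20, 20, 129])]
```

View pics/crop1.png

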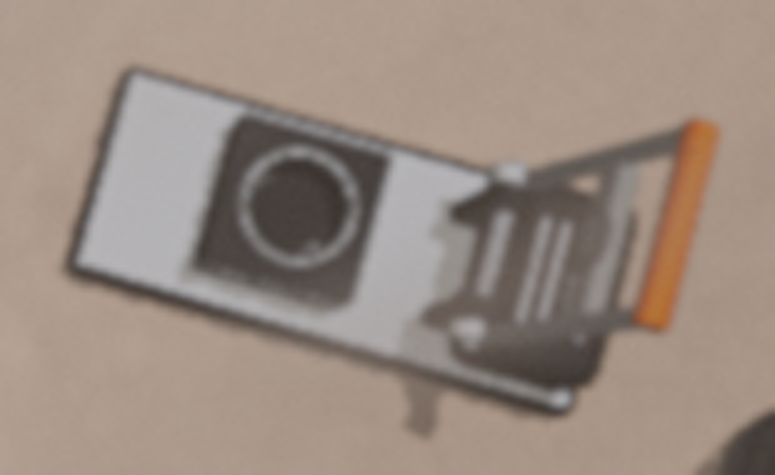

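View pics/crop2.png

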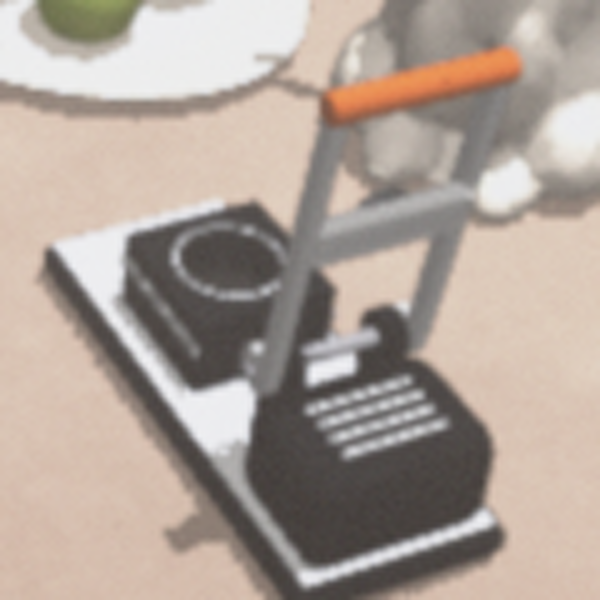

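Crop1 shows the cradle ring centre at crop (300,207), the base's near edge from (72,268) to (565,410), and the bar from (702,122) to (655,325). Crop2 shows the bar's middle at crop (423,85), with the lever tilted slightly back.

```bash
python3 - <<'E'
from h import *
T=np.load("pics/top0.npz");S=np.load("pics/scene0.npz")
f=lambda p,o:((np.array(p)-2)/5+o)
t=lambda x,y:f((x,y),np.array([355,140])); s=lambda x,y:f((x,y),np.array([345,200]))
print("cradle",ray(T,t(300,207),.062),ray(S,s(232,258),.062),tri(T,t(300,207),S,s(232,258)))
a,b,c=[ray(T,t(*p),.021) for p in((72,268),(565,410),(132,68))]
d=b-a;e=c-a;print("x axis yaw",np.arctan2(d[1],d[0]),np.hypot(*d[:2]),"y yaw-90",np.arctan2(e[1],e[0])-np.pi/2,np.hypot(*e[:2]))
print("bar",tri(T,t(678.5,223.5),S,s(423,85)))
for nm,c,w in(("or",((3,70,60),(22,255,255)),(259,216)),("bl",((105,70,40),(130,255,255)),(186,203))):
    h=cv2.cvtColor(T["color"],cv2.COLOR_RGB2HSV);m=cv2.inRange(h,*c);k=np.zeros_like(m);cv2.circle(k,w,16,255,-1)
    p=cv2.findNonZero(m&k);cc,r=cv2.minEnclosingCircle(p);print(nm,cc,r,len(p),cv2.fitEllipse(cv2.convexHull(p)),ray(T,cc,.040))
E
```

```text
cradle [ 0.50257741 -0.1728766   0.062     ] [ 0.50730315 -0.17130443  0.062     ] [ 0.50300787 -0.17297851  0.06499991]
x axis yaw -1.8760814065064468 0.23627611590442657 y yaw-90 -1.893668238784518 0.09915480019244588
bar [ 0.46929579 -0.27937422  0.23471876]
or (258.9931640625, 216.32191467285156) 11.8250732421875 283 ((258.84661865234375, 216.20236206054688), (23.059513092041016, 23.426847457885742), 47.50347900390625) [0.43223836 0.18030983 0.04      ]
bl (185.60000610351562, 202.0) 10.824152946472168 215 ((185.5759735107422, 202.02708435058594), (20.99044418334961, 21.606767654418945), 84.38959503173828) [0.4686815  0.34795919 0.04      ]
```

servo_tool --pt "-0.43 -0.29 0.1 0 0 -0.02" --pt "-0.43 -0.29 0.1 0 0 -0.02" --pt "-0.43 -0.29 0.1 0 0 -0.02" --pt "-0.43 -0.29 0.1 0 0 -0.02" --pt "-0.43 -0.29 0.1 0 0 -0.02" --pt "-0.43 -0.29 0.1 0 0 -0.02" --pt "-0.43 -0.29 0.1 0 0 -0.02" --pt "-0.43 -0.29 0.1 0 0 -0.02" --pt "-0.43 -0.29 0.1 0 0 -0.02" --pt "-0.43 -0.29 0.1 0 0 -0.02" --hand 1 --grip_force 30

```text
t: 0.93
eef_pos: [0.3119, 0.3487, 0.1906]
tcp_rot: [-0.519, -3.098, 0.001]
wrist_force: [0.7, -0.1, -0.1]
grip_width: 0.0849
gripper_force: 0.0
```

servo_tool --pt "-0.43 -0.29 0.1 0 0 -0.02" --pt "-0.43 -0.29 0.1 0 0 -0.02" --pt "-0.43 -0.29 0.1 0 0 -0.02" --pt "-0.43 -0.29 0.1 0 0 -0.02" --pt "-0.43 -0.29 0.1 0 0 -0.02" --pt "-0.43 -0.29 0.1 0 0 -0.02" --pt "-0.43 -0.29 0.1 0 0 -0.02" --pt "-0.43 -0.29 0.1 0 0 -0.02" --pt "-0.43 -0.29 0.1 0 0 -0.02" --pt "0 0 0 0 0 -0.02"

```text
t: 1.77
eef_pos: [0.4259, 0.1986, 0.1538]
tcp_rot: [-0.498, -3.101, 0.004]
wrist_force: [-0.4, -0.0, 0.5]
grip_width: 0.0858
gripper_force: 0.0
```

```bash
cat > d.py <<'E'
import sys
from h import *
from rig import bot
def delta(tgt):
    o=bot.observe();R=cv2.Rodrigues(np.array(o["tcp_rot"],float))[0]
    print("pos",np.round(o["eef_pos"],4),"w",round(o["grip_width"],4),"F",np.round(o["wrist_force"],1),"tooly yaw",np.degrees(np.arctan2(R[1,1],R[0,1])).round(2),"z",R[:,2].round(3),"t",o["t"])
    print("units",(R.T@(np.array(tgt)-o["eef_pos"])/0.04).round(3))
if __name__=="__main__": delta([float(a) for a in sys.argv[1:4]])
E
python3 d.py 0.432 0.180 0.026
python3 - <<'E'
from h import *;from rig import bot
S=bot.get_image("scene");print(blobs(S,(3,70,60),(20,255,255)));cv2.imwrite("pics/s1.png",cv2.resize(S["color"][110:250,190:390,::-1],None,fx=4,fy=4))
S0=np.load("pics/scene0.npz");print(proj(S0,[.432,.180,.045]),proj(S0,[.432,.18,0]))
E
```

```text
pos [0.4259 0.1986 0.1538] w 0.0858 F [-0.4 -0.   0.5] tooly yaw 71.75 z [-0.002 -0.002 -1.   ] t 1.7667
units [-0.293 -0.386  3.196]
[([286.8, 101.1], [278, 96, 20, 10, 127]), ([217.8, 163.4], [171, 138, 98, 49, 2412]), ([349.1, 179.7], [313, 160, 78, 39, 1518]), ([362.4, 168.2], [358, 165, 11, 7, 42]), ([277.8, 206.1], [269, 199, 19, 14, 175]), ([613.0, 216.4], [594, 202, 46, 33, 435]), ([428.8, 216.6], [409, 209, 41, 16, 318])]
[276.95177866 204.01909858] [277.75739247 217.32443661]
```

View pics/s1.png

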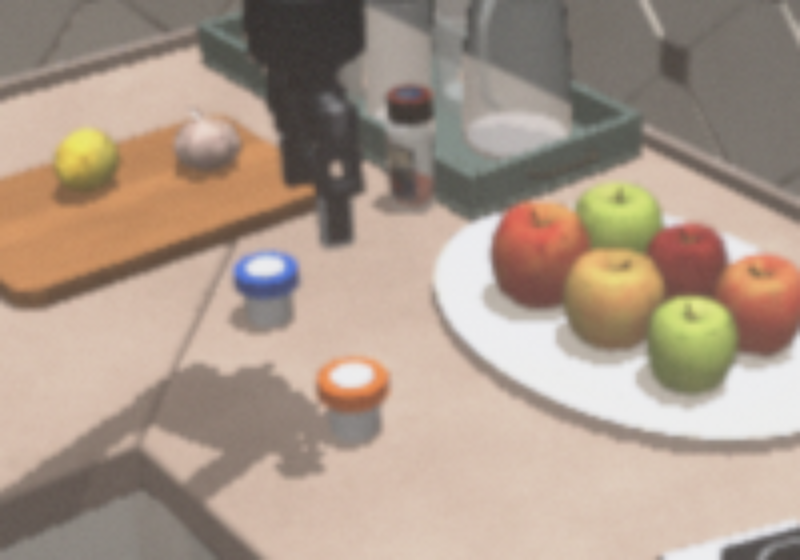

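The crop shows the orange cap centred at crop (352,383), which agrees with the estimate to within 2 mm. The blue capsule is clear. I'll descend.

servo_tool --pt "-0.16 -0.2 0.1 0 0 0" --pt "-0.16 -0.2 0.1 0 0 0" --pt "0 0 0.5 0 0 0" --pt "0 0 0.5 0 0 0" --pt "0 0 0.5 0 0 0" --pt "0 0 0.5 0 0 0" --pt "0 0 0.5 0 0 0" --pt "0 0 0.3 0 0 0" --pt "0 0 0.2 0 0 0" --pt "0 0 0 0 0 0"

```text
t: 2.65
eef_pos: [0.4304, 0.1817, 0.0252]
tcp_rot: [-0.491, -3.099, 0.003]
wrist_force: [-0.0, 0.9, -0.1]
grip_width: 0.0855
gripper_force: 0.0
```

```bash
python3 d.py 0.433 0.179 0.026
python3 - <<'E'
from h import *;from rig import bot
S=bot.get_image("scene");print(blobs(S,(3,70,60),(20,255,255)));cv2.imwrite("pics/s2.png",cv2.resize(S["color"][150:250,220:340,::-1],None,fx=5,fy=5))
E
```

```text
pos [0.4304 0.1817 0.0252] w 0.0855 F [-0.   0.9 -0.1] tooly yaw 71.99 z [-0.004 -0.001 -1.   ] t 2.65
units [-0.083 -0.044 -0.02 ]
[([216.4, 163.5], [171, 138, 90, 49, 2334]), ([349.0, 179.7], [313, 160, 78, 38, 1521]), ([362.5, 168.4], [359, 166, 10, 6, 34]), ([5.1, 181.8], [0, 173, 13, 19, 189]), ([272.8, 206.6], [269, 199, 9, 14, 81]), ([613.0, 216.3], [594, 202, 46, 33, 432]), ([428.9, 216.6], [409, 209, 41, 16, 318])]
```

View pics/s2.png

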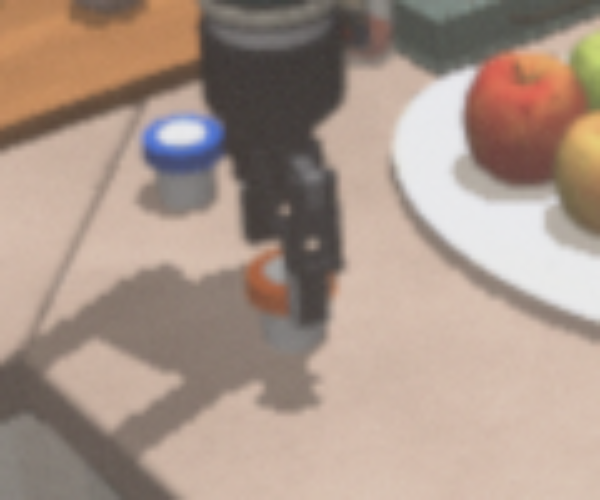

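The fingers straddle the orange cap around crop (290,285). I'll nudge and close.

servo_tool --pt "-0.08 -0.04 0 0 0 0" --pt "0 0 0 0 0 0" --pt "0 0 0 0 0 0" --pt "0 0 0 0 0 0" --pt "0 0 0 0 0 0" --pt "0 0 0 0 0 0" --pt "0 0 0 0 0 0" --pt "0 0 0 0 0 0" --pt "0 0 0 0 0 0" --pt "0 0 0 0 0 0" --hand -1 --grip_force 30

```text
t: 3.53
eef_pos: [0.4359, 0.1799, 0.0289]
tcp_rot: [0.492, 3.1, 0.002]
wrist_force: [-0.9, -1.6, 5.7]
grip_width: 0.0485
gripper_force: 31.0
```

servo_tool --pt "0 0 0 0 0 0" --pt "0 0 0 0 0 0" --pt "0 0 0 0 0 0" --pt "0 0 -0.3 0 0 0" --pt "0 0 -0.5 0 0 0" --pt "0 0 -0.5 0 0 0" --pt "0 0 -0.5 0 0 0" --pt "0 0 -0.5 0 0 0" --pt "0 0 -0.5 0 0 0" --pt "0 0 0 0 0 0"

```text
t: 4.37
eef_pos: [0.4372, 0.1804, 0.1439]
tcp_rot: [0.491, 3.095, 0.006]
wrist_force: [0.3, -0.2, -0.0]
grip_width: 0.0485
gripper_force: 31.3
```

```bash
python3 d.py 0.503 -0.173 0.14
```

```text
pos [0.4372 0.1804 0.1439] w 0.0485 F [ 0.3 -0.2 -0. ] tooly yaw 71.97 z [ 0.008  0.003 -1.   ] t 4.3667
units [-4.299 -7.893  0.089]
```

servo_tool --pt "-0.22 -0.4 0 0 0 0" --pt "-0.22 -0.4 0 0 0 0" --pt "-0.22 -0.4 0 0 0 0" --pt "-0.22 -0.4 0 0 0 0" --pt "-0.22 -0.4 0 0 0 0" --pt "-0.22 -0.4 0 0 0 0" --pt "-0.22 -0.4 0 0 0 0" --pt "-0.22 -0.4 0 0 0 0" --pt "-0.22 -0.4 0 0 0 0" --pt "-0.22 -0.4 0 0 0 0"

```text
t: 5.2
eef_pos: [0.4682, -0.0005, 0.1379]
tcp_rot: [-0.492, -3.101, -0.0]
wrist_force: [0.3, -0.8, -0.5]
grip_width: 0.0485
gripper_force: 31.3
```

servo_tool --pt "-0.22 -0.4 0 0 0 0" --pt "-0.22 -0.4 0 0 0 0" --pt "-0.22 -0.4 0 0 0 0" --pt "-0.22 -0.4 0 0 0 0" --pt "-0.22 -0.4 0 0 0 0" --pt "-0.22 -0.4 0 0 0 0" --pt "-0.22 -0.4 0 0 0 0" --pt "-0.22 -0.4 0 0 0 0" --pt "-0.22 -0.4 0 0 0 0" --pt "0 0 0 0 0 0"

```text
t: 6.03
eef_pos: [0.4993, -0.1638, 0.1378]
tcp_rot: [-0.497, -3.101, 0.002]
wrist_force: [-0.7, 0.1, -0.9]
grip_width: 0.0485
gripper_force: 31.3
```

```bash
python3 d.py 0.503 -0.173 0.10
python3 - <<'E'
from h import *;from rig import bot
S=bot.get_image("scene");T=bot.get_image("top");np.savez("pics/s3.npz",**S)
a=cv2.resize(S["color"][170:310,330:450,::-1],None,fx=4,fy=4);b=cv2.resize(T["color"][120:240,360:500,::-1],None,fx=3,fy=4)
cv2.imwrite("pics/s3.png",a);cv2.imwrite("pics/t3.png",b)
p=bot.observe()["eef_pos"];print(proj(S,p),blobs(S,(3,70,60),(20,255,255)))
E
```

```text
pos [ 0.4993 -0.1638  0.1378] w 0.0485 F [-0.7  0.1 -0.9] tooly yaw 71.79 z [-0.001 -0.001 -1.   ] t 6.0333
units [-0.16  -0.188  0.944]
[388.17051748 223.84789839] [([274.2, 99.5], [255, 92, 43, 16, 335]), ([16.9, 170.0], [0, 121, 41, 73, 724]), ([219.2, 163.1], [171, 138, 101, 49, 2483]), ([44.2, 169.1], [37, 161, 16, 18, 61]), ([339.4, 178.3], [313, 160, 66, 38, 1162]), ([362.4, 168.2], [359, 165, 10, 7, 36]), ([613.0, 216.3], [594, 202, 46, 34, 421]), ([428.8, 216.6], [409, 209, 41, 16, 325]), ([384.4, 222.1], [378, 212, 16, 19, 164])]
```

View pics/s3.png

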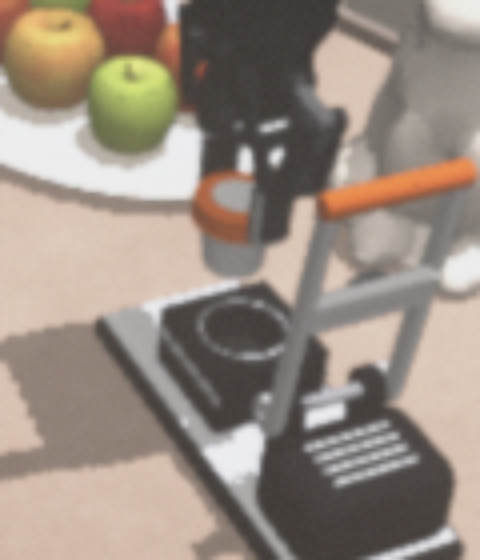

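The capsule hangs upright in the pads. Its cap's left edge is at crop x=193 and its cup's bottom spans about x=204–265 at y≈270, above the ring at (245,328). I'll compare this with the projection.

```bash
python3 - <<'E'
from h import *
S=np.load("pics/s3.npz");p=np.array([.4993,-.1638,.1378])
f=lambda q:((q-[330,170])*4+1.5).round(1)
for off in(.029,.0265,.024):
    for h,r in((0,.017),(.03,.025),(.045,.025)):
        c=p+[0,0,h-off]; d=S["R"][0]*r
        print(off,h,f(proj(S,c)),f(proj(S,c-d)),f(proj(S,c+d)))
print("mouth",f(proj(S,[.503,-.173,.062])))
# silhouette rows: orange extents in upscaled
h=cv2.cvtColor(cv2.imread("pics/s3.png"),cv2.COLOR_BGR2HSV)
m=cv2.inRange(h[150:260,180:300],(3,110,60),(20,255,255));n,l,s,c=cv2.connectedComponentsWithStats(m);print(s[1:][s[1:,4]>200]+[180,150,0,0,0])
E
```

```text
0.029 0 [233.6 260.8] [203.3 260.8] [263.8 260.8]
0.029 0.03 [238.4 217.6] [193.1 217.6] [283.7 217.6]
0.029 0.045 [240.9 195.4] [195.2 195.4] [286.6 195.4]
0.0265 0 [234.  257.3] [203.7 257.3] [264.3 257.3]
0.0265 0.03 [238.8 213.9] [193.5 213.9] [284.2 213.9]
0.0265 0.045 [241.3 191.6] [195.6 191.6] [287.  191.6]
0.024 0 [234.4 253.7] [204.  253.7] [264.7 253.7]
0.024 0.03 [239.2 210.2] [193.8 210.2] [284.6 210.2]
0.024 0.045 [241.7 187.9] [195.9 187.9] [287.5 187.9]
mouth [242.6 330.8]
[[ 194  170   54   71 1919]]
```

servo_tool --pt "-0.1 -0.08 0 0 0 0" --pt "-0.09 -0.08 0 0 0 0" --pt "0 0 0.2 0 0 0" --pt "0 0 0.2 0 0 0" --pt "0 0 0.2 0 0 0" --pt "0 0 0.2 0 0 0" --pt "0 0 0.1 0 0 0" --pt "0 0 0 0 0 0" --pt "0 0 0 0 0 0" --pt "0 0 0 0 0 0"

```text
t: 6.97
eef_pos: [0.505, -0.1697, 0.1036]
tcp_rot: [0.492, 3.102, -0.0]
wrist_force: [-0.0, -0.0, -0.7]
grip_width: 0.0487
gripper_force: 31.3
```

```bash
python3 d.py 0.5045 -0.172 0.070
python3 - <<'E'
from h import *;from rig import bot
S=bot.get_image("scene");T=bot.get_image("top")
a=cv2.resize(S["color"][210:290,350:430,::-1],None,fx=7,fy=7,interpolation=cv2.INTER_CUBIC)
cv2.imwrite("pics/s4.png",a);np.savez("pics/s4.npz",**S)
E
```

```text
pos [ 0.505  -0.1697  0.1036] w 0.0487 F [-0.  -0.  -0.7] tooly yaw 71.96 z [ 0.001 -0.    -1.   ] t 6.9667
units [-0.005 -0.059  0.841]
```

View pics/s4.png

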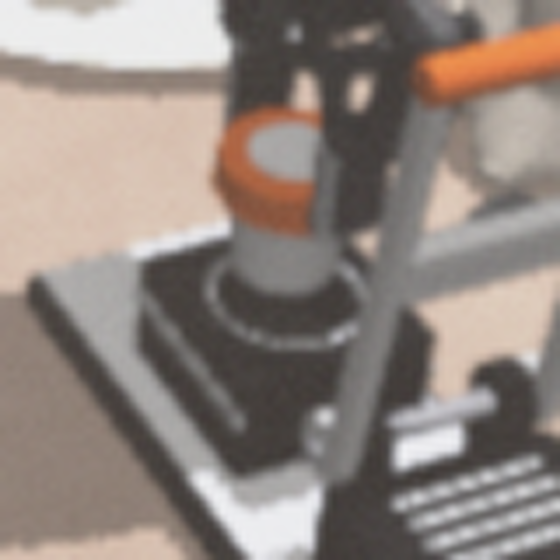

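The cup's bottom is centred at crop x≈285 and the ring at ≈287, so they line up. Lowering with the small y correction.

servo_tool --pt "0 -0.05 0 0 0 0" --pt "0 0 0.12 0 0 0" --pt "0 0 0.12 0 0 0" --pt "0 0 0.12 0 0 0" --pt "0 0 0.12 0 0 0" --pt "0 0 0.12 0 0 0" --pt "0 0 0.1 0 0 0" --pt "0 0 0.08 0 0 0" --pt "0 0 0 0 0 0" --pt "0 0 0 0 0 0"

```text
t: 7.9
eef_pos: [0.5041, -0.1715, 0.0719]
tcp_rot: [-0.492, -3.102, -0.0]
wrist_force: [1.0, 0.3, -0.3]
grip_width: 0.0485
gripper_force: 31.3
```

```bash
python3 d.py 0.5045 -0.172 0.070
```

```text
pos [ 0.5041 -0.1715  0.0719] w 0.0485 F [ 1.   0.3 -0.3] tooly yaw 71.96 z [-0.  0. -1.] t 7.9
units [-0.015 -0.01   0.046]
```

No contact force, and the capsule is about 19 mm deep. I'll open partway and rise.

servo_tool --pt "0 0 0.02 0 0 0" --pt "0 0 0 0 0 0" --pt "0 0 0 0 0 0" --pt "0 0 0 0 0 0" --pt "0 0 0 0 0 0" --pt "0 0 0 0 0 0" --pt "0 0 0 0 0 0" --pt "0 0 0 0 0 0" --pt "0 0 0 0 0 0" --pt "0 0 0 0 0 0" --hand 0.6

```text
t: 8.73
eef_pos: [0.5042, -0.1715, 0.0713]
tcp_rot: [-0.493, -3.103, -0.0]
wrist_force: [-0.0, -0.2, 0.2]
grip_width: 0.0682
gripper_force: 0.0
```

servo_tool --pt "0 0 -0.2 0 0 0" --pt "0 0 -0.3 0 0 0" --pt "0 0 -0.5 0 0 0" --pt "0 0 -0.5 0 0 0" --pt "0 0 -0.5 0 0 0" --pt "0 0 -0.8 0 0 0" --pt "0 0 -0.8 0 0 0" --pt "0 0 -0.8 0 0 0" --pt "0 0 -0.8 0 0 0" --pt "0 0 0 0 0 0"

```text
t: 9.57
eef_pos: [0.5065, -0.1726, 0.2896]
tcp_rot: [0.49, 3.087, -0.007]
wrist_force: [-0.1, -0.0, 1.8]
grip_width: 0.0686
gripper_force: 0.0
```

```bash
python3 d.py 0.469 -0.279 0.28
python3 - <<'E'
from h import *;from rig import bot
S=bot.get_image("scene");T=bot.get_image("top")
a=cv2.resize(S["color"][195:305,350:450,::-1],None,fx=5,fy=5,interpolation=cv2.INTER_CUBIC);b=cv2.resize(T["color"][140:240,370:470,::-1],(290,550))
cv2.imwrite("pics/s5.png",np.hstack([a,b]));np.savez("pics/s5.npz",**S)
E
```

```text
pos [ 0.5065 -0.1726  0.2896] w 0.0686 F [-0.1 -0.   1.8] tooly yaw 71.96 z [ 0.015 -0.007 -1.   ] t 9.5667
units [ 0.072 -2.819  0.244]
```

View pics/s5.png

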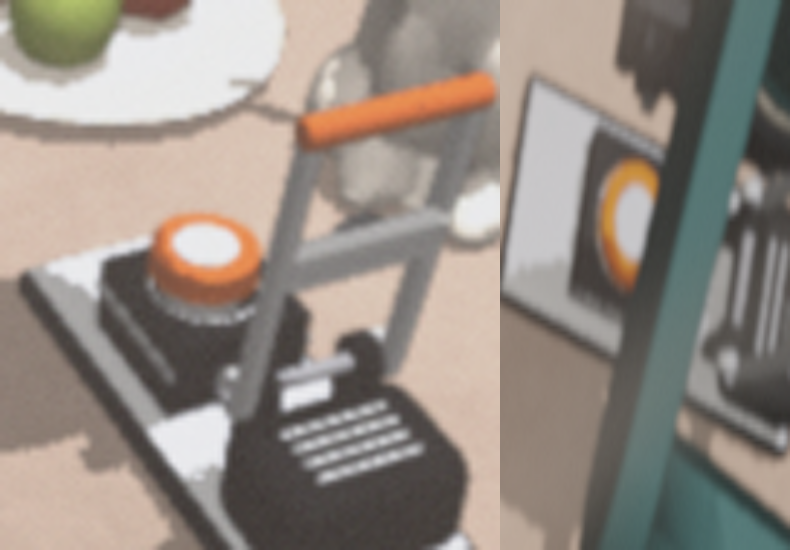

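The capsule is seated upright in the cradle with its cap at crop (207,255), and the lever is still open. Moving above the bar.

servo_tool --pt "0.01 -0.4 0 0 0 0" --pt "0.01 -0.4 0 0 0 0" --pt "0.01 -0.4 0 0 0 0" --pt "0.01 -0.4 0 0 0 0" --pt "0.01 -0.4 0 0 0 0" --pt "0.01 -0.4 0 0 0 0" --pt "0.01 -0.4 0 0 0 0" --pt "0 0 0 0 0 0" --pt "0 0 0 0 0 0" --pt "0 0 0 0 0 0"

```text
t: 10.5
eef_pos: [0.4667, -0.2765, 0.2785]
tcp_rot: [-0.492, -3.102, -0.002]
wrist_force: [-0.1, -0.2, -0.3]
grip_width: 0.0684
gripper_force: 0.0
```

```bash
python3 d.py 0.4695 -0.279 0.216
```

```text
pos [ 0.4667 -0.2765  0.2785] w 0.0684 F [-0.1 -0.2 -0.3] tooly yaw 71.97 z [-0.001  0.002 -1.   ] t 10.5
units [-0.089 -0.04   1.562]
```

servo_tool --pt "-0.08 -0.04 0 0 0 0" --pt "0 0 0.25 0 0 0" --pt "0 0 0.25 0 0 0" --pt "0 0 0.25 0 0 0" --pt "0 0 0.25 0 0 0" --pt "0 0 0.25 0 0 0" --pt "0 0 0.2 0 0 0" --pt "0 0 0.1 0 0 0" --pt "0 0 0 0 0 0" --pt "0 0 0 0 0 0"

```text
t: 11.33
eef_pos: [0.4693, -0.2797, 0.2172]
tcp_rot: [-0.493, -3.103, -0.0]
wrist_force: [-0.2, 1.2, 0.6]
grip_width: 0.0685
gripper_force: 0.0
```

servo_tool --pt "0 0 0 0 0 0" --pt "0 0 0 0 0 0" --pt "0 0 0 0 0 0" --pt "0 0 0 0 0 0" --pt "0 0 0 0 0 0" --pt "0 0 0 0 0 0" --pt "0 0 0 0 0 0" --pt "0 0 0 0 0 0" --pt "0 0 0 0 0 0" --pt "0 0 0 0 0 0" --hand -1 --grip_force 40

```text
t: 12.17
eef_pos: [0.4696, -0.2796, 0.2178]
tcp_rot: [0.492, 3.102, -0.0]
wrist_force: [1.1, 1.6, 2.4]
grip_width: 0.0125
gripper_force: 39.1
```

```bash
python3 d.py 0.4695 -0.279 0.216
```

```text
pos [ 0.4696 -0.2796  0.2178] w 0.0125 F [1.1 1.6 2.4] tooly yaw 71.97 z [ 0.001 -0.    -1.   ] t 12.1667
units [0.007 0.013 0.045]
```

Bar gripped (12.5 mm, against 14 nominal; the cap also read 1.5 mm low). Working out the arc steps.

```bash
python3 -c "
import numpy as np
p=np.linspace(1.75,0.039,41);R=3.875
y=np.round(R*np.cos(p),2);z=np.round(-R*np.sin(p),2)
d=np.c_[np.diff(y),np.diff(z)].round(2)
for k in range(4):print(d[10*k:10*k+10].tolist())"
```

```text
[[0.16, -0.03], [0.17, -0.02], [0.16, -0.01], [0.17, 0.0], [0.16, 0.0], [0.17, 0.01], [0.16, 0.01], [0.17, 0.03], [0.16, 0.03], [0.16, 0.03]]
[[0.16, 0.05], [0.16, 0.05], [0.16, 0.06], [0.15, 0.06], [0.15, 0.07], [0.15, 0.08], [0.14, 0.08], [0.14, 0.09], [0.13, 0.1], [0.14, 0.1]]
[[0.12, 0.1], [0.12, 0.12], [0.12, 0.11], [0.11, 0.12], [0.11, 0.13], [0.1, 0.13], [0.1, 0.14], [0.09, 0.14], [0.08, 0.14], [0.08, 0.15]]
[[0.07, 0.15], [0.07, 0.15], [0.06, 0.15], [0.05, 0.16], [0.04, 0.16], [0.04, 0.16], [0.03, 0.16], [0.02, 0.17], [0.02, 0.16], [0.01, 0.17]]
```

servo_tool --pt "0 0.16 -0.03 0 0 0" --pt "0 0.17 -0.02 0 0 0" --pt "0 0.16 -0.01 0 0 0" --pt "0 0.17 0 0 0 0" --pt "0 0.16 0 0 0 0" --pt "0 0.17 0.01 0 0 0" --pt "0 0.16 0.01 0 0 0" --pt "0 0.17 0.03 0 0 0" --pt "0 0.16 0.03 0 0 0" --pt "0 0.16 0.03 0 0 0"

```text
t: 13.0
eef_pos: [0.4896, -0.2182, 0.2168]
tcp_rot: [0.494, 3.101, -0.006]
wrist_force: [-1.9, -0.6, 10.2]
grip_width: 0.0125
gripper_force: 41.0
```

```bash
python3 d.py 0.4896 -0.217 0.216; python3 -c "
import numpy as np
from rig import bot
p=np.array(bot.observe()['eef_pos'])+[0,0,.0187];u=np.array([-.309,-.951]);d=p[:2]-[.478,-.253]
print('along',-d@u,'lat',d@[.951,-.309],'r',np.hypot(d@u,p[2]-.08),'phi',np.arctan2(p[2]-.08,-d@u))"
```

```text
pos [ 0.4896 -0.2182  0.2168] w 0.0125 F [-1.9 -0.6 10.2] tooly yaw 71.91 z [ 0.001 -0.004 -1.   ] t 13.0
units [0.009 0.028 0.019]
along 0.036716626986134364 lat 0.0002707539309225265 r 0.1597354005608298 phi 1.3388634771508376
```

servo_tool --pt "0 0.16 0.03 0 0 0" --pt "0 0.16 0.04 0 0 0" --pt "0 0.16 0.06 0 0 0" --pt "0 0.15 0.06 0 0 0" --pt "0 0.15 0.07 0 0 0" --pt "0 0.15 0.08 0 0 0" --pt "0 0.14 0.08 0 0 0" --pt "0 0.14 0.09 0 0 0" --pt "0 0.13 0.1 0 0 0" --pt "0 0.14 0.1 0 0 0"

```text
t: 13.83
eef_pos: [0.5082, -0.1604, 0.1865]
tcp_rot: [0.493, 3.103, 0.0]
wrist_force: [-0.7, -3.1, 2.0]
grip_width: 0.0126
gripper_force: 40.9
```

servo_tool --pt "0 0.12 0.1 0 0 0" --pt "0 0.12 0.12 0 0 0" --pt "0 0.12 0.11 0 0 0" --pt "0 0.11 0.12 0 0 0" --pt "0 0.11 0.13 0 0 0" --pt "0 0.1 0.13 0 0 0" --pt "0 0.1 0.14 0 0 0" --pt "0 0.09 0.14 0 0 0" --pt "0 0.08 0.14 0 0 0" --pt "0 0.08 0.15 0 0 0"

```text
t: 14.67
eef_pos: [0.5208, -0.1214, 0.1352]
tcp_rot: [-0.493, -3.103, -0.0]
wrist_force: [-0.9, -3.2, 3.4]
grip_width: 0.0126
gripper_force: 42.7
```

```bash
python3 d.py 0.525 -0.106 0.067; python3 -c "
import numpy as np
from rig import bot
p=np.array(bot.observe()['eef_pos'])+[0,0,.0187];u=np.array([-.309,-.951]);d=p[:2]-[.478,-.253]
print('along',-d@u,'lat',d@[.951,-.309],'r',np.hypot(d@u,p[2]-.08),'phi',np.arctan2(p[2]-.08,-d@u))"
```

```text
pos [ 0.5208 -0.1214  0.1352] w 0.0126 F [-0.9 -3.2  3.4] tooly yaw 71.96 z [-0.  0. -1.] t 14.6667
units [0.019 0.399 1.704]
along 0.1383533739298445 lat 3.8488563282432404e-05 r 0.15684061665162796 phi 0.4904368118638209
```

servo_tool --pt "0 0.07 0.15 0 0 0" --pt "0 0.07 0.15 0 0 0" --pt "0 0.06 0.15 0 0 0" --pt "0 0.05 0.16 0 0 0" --pt "0 0.04 0.16 0 0 0" --pt "0 0.04 0.16 0 0 0" --pt "0 0.03 0.16 0 0 0" --pt "0 0.02 0.17 0 0 0" --pt "0 0.02 0.16 0 0 0" --pt "0 0.01 0.17 0 0 0"

```text
t: 15.5
eef_pos: [0.5261, -0.1053, 0.0716]
tcp_rot: [0.492, 3.103, 0.003]
wrist_force: [-1.0, 2.4, 5.6]
grip_width: 0.0124
gripper_force: 45.7
```

```bash
python3 d.py 0.525 -0.106 0.067
```

```text
pos [ 0.5261 -0.1053  0.0716] w 0.0124 F [-1.   2.4  5.6] tooly yaw 71.97 z [ 0.001  0.002 -1.   ] t 15.5
units [ 0.02  -0.026  0.116]
```

Push a little more until the force shows the stop.

servo_tool --pt "0 0 0.06 0 0 0" --pt "0 0 0.06 0 0 0" --pt "0 0 0.06 0 0 0" --pt "0 0 0 0 0 0" --pt "0 0 0 0 0 0" --pt "0 0 0 0 0 0" --pt "0 0 0 0 0 0" --pt "0 0 0 0 0 0" --pt "0 0 0 0 0 0" --pt "0 0 0 0 0 0"

```text
t: 16.33
eef_pos: [0.5262, -0.105, 0.0664]
tcp_rot: [0.492, 3.102, 0.004]
wrist_force: [-2.7, 5.3, 10.6]
grip_width: 0.0126
gripper_force: 46.5
```

```bash
python3 d.py 0.525 -0.106 0.067
```

```text
pos [ 0.5262 -0.105   0.0664] w 0.0126 F [-2.7  5.3 10.6] tooly yaw 71.97 z [ 0.001  0.002 -1.   ] t 16.3333
units [ 0.022 -0.033 -0.015]
```

servo_tool --pt "0 0 0.05 0 0 0" --pt "0 0 0.05 0 0 0" --pt "0 0 0.05 0 0 0" --pt "0 0 0 0 0 0" --pt "0 0 0 0 0 0" --pt "0 0 0 0 0 0" --pt "0 0 0 0 0 0" --pt "0 0 0 0 0 0" --pt "0 0 0 0 0 0" --pt "0 0 0 0 0 0"

```text
t: 17.17
eef_pos: [0.5265, -0.1051, 0.0659]
tcp_rot: [0.491, 3.1, 0.003]
wrist_force: [-13.1, 7.6, 33.5]
grip_width: 0.0124
gripper_force: 48.8
```

```bash
python3 d.py 0.525 -0.106 0.067
```

```text
pos [ 0.5265 -0.1051  0.0659] w 0.0124 F [-13.1   7.6  33.5] tooly yaw 71.99 z [ 0.003  0.002 -1.   ] t 17.1667
units [ 0.028 -0.034 -0.027]
```

At the stop. Relieve, open and leave.

servo_tool --pt "0 0 -0.05 0 0 0" --pt "0 0 -0.05 0 0 0" --pt "0 0 -0.05 0 0 0" --pt "0 0 0 0 0 0" --pt "0 0 0 0 0 0" --pt "0 0 0 0 0 0" --pt "0 0 0 0 0 0" --pt "0 0 0 0 0 0" --pt "0 0 0 0 0 0" --pt "0 0 0 0 0 0"

```text
t: 18.0
eef_pos: [0.5262, -0.105, 0.0664]
tcp_rot: [0.492, 3.102, 0.004]
wrist_force: [-2.8, 3.8, 10.6]
grip_width: 0.0124
gripper_force: 46.7
```

servo_tool --pt "0 0 0 0 0 0" --pt "0 0 0 0 0 0" --pt "0 0 0 0 0 0" --pt "0 0 0 0 0 0" --pt "0 0 0 0 0 0" --pt "0 0 0 0 0 0" --pt "0 0 0 0 0 0" --pt "0 0 0 0 0 0" --pt "0 0 0 0 0 0" --pt "0 0 0 0 0 0" --hand -0.1

```text
t: 18.83
eef_pos: [0.5259, -0.1062, 0.0649]
tcp_rot: [0.493, 3.103, 0.0]
wrist_force: [-0.4, 1.1, 0.7]
grip_width: 0.0381
gripper_force: 0.0
```

servo_tool --pt "0 0 -0.2 0 0 0" --pt "0 0 -0.3 0 0 0" --pt "0 0 -0.4 0 0 0" --pt "0 0 -0.4 0 0 0" --pt "0 0 -0.4 0 0 0" --pt "0 0 -0.4 0 0 0" --pt "0 0 -0.4 0 0 0" --pt "0 0 -0.4 0 0 0" --pt "0 0 -0.4 0 0 0" --pt "0 0 0 0 0 0"

```text
t: 19.67
eef_pos: [0.528, -0.1069, 0.2027]
tcp_rot: [0.491, 3.093, -0.002]
wrist_force: [0.1, -0.1, 1.3]
grip_width: 0.0386
gripper_force: 0.0
```

```bash
python3 d.py 0.525 -0.106 0.067
python3 - <<'E'
from h import *;from rig import bot
S=bot.get_image("scene")
cv2.imwrite("pics/s6.png",cv2.resize(S["color"][170:320,330:470,::-1],None,fx=4,fy=4,interpolation=cv2.INTER_CUBIC))
f=lambda X:((proj(S,X)-[330,170])*4+1.5).round(0)
print("closed bar ends",f([.525+.041*.951,-.1055-.041*.309,.086]),f([.525-.041*.951,-.1055+.041*.309,.086]))
E
```

```text
pos [ 0.528  -0.1069  0.2027] w 0.0386 F [ 0.1 -0.1  1.3] tooly yaw 71.96 z [ 0.009 -0.003 -1.   ] t 19.6667
units [ 1.110e-01 -3.000e-03  3.392e+00]
closed bar ends [247. 214.] [126. 244.]
```

View pics/s6.png

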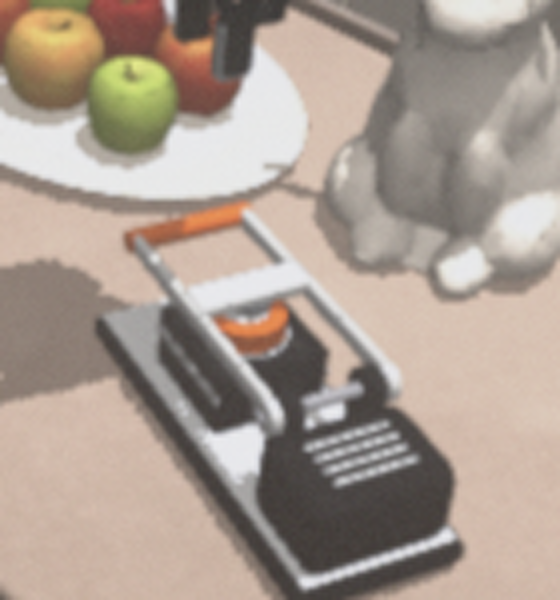

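The lever is flat over the capsule. The bar ends at (248,210) and (130,240) are within 1 pixel of the closed prediction, the same offset as the ring showed earlier.

```bash
python3 -c "
from rig import bot
print(bot.job_done())"
```

```text
the job is handed in; nothing more can be done
None
```

The orange capsule stands cap up in the cradle under the lever, which I pushed to its stop and let go. I never touched the blue capsule, and I handed the job in at about 20 s on the robot's clock; the hand-in returned no verdict.

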